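# Close up the seasoning corner

### The arm

A 6-joint arm with a two-finger parallel gripper is mounted at the origin on the work surface. World frame = base frame: x ahead of the robot, y to its left, z up, the work surface at z = 0. Lengths are in mm, angles in degrees, forces in N, time in s.
With the tool pointing down it reaches from about 300 to 850 mm from the base axis. Payload 4.2 kg.
Tool frame: the origin (TCP) lies midway between the tips of the shut fingers; the grasp point (between the pads) lies 19 mm behind it (env.hold_point_z is the z of the grasp point in the tool frame, in mm); z points along the fingers, y is the direction in which the jaws open and shut (so a half turn about z gives the same grasp; the last joint's range is limited). The gripper opens to 91 mm and grips with 3 to 60 N. Pads are 32 mm wide; open, the fingers measure 118 mm over their backs; the gripper's body (76 mm by 178 mm) begins 60 mm behind the grasp point.
Start: joints at [-69.156, 18.312, 89.639, -0, 72.044, -1.146], TCP at [215.311, -533.183, 213.976] pointing down, gripper open.
Joint ranges: [-177.97, 177.97], [-48.28, 115.42], [12.27, 149.76], [-77.06, 257.06], [2.81, 150.46], [-146.56, 146.56]. Speed limits (degrees/s): [147.25, 147.25, 180, 180, 180, 180].

### API

Orientations are given as [roll, pitch, yaw] about the fixed x, y, z axes, in that order (R = Rz(yaw) Ry(pitch) Rx(roll)).
In Python, from workcell import env, grab_frame, camera_params, spotter gives the robot as it stands. The module is installed in compiled form; this text tells all that it offers.
- The arm moves only by the shell command python3 -m jog 'ROWS' [FORCE]. ROWS is text: rows parted by semicolons, each of 7 numbers parted by spaces: the turn, a rotation vector about the world's x, y, z in units of 5 degrees (1.0 is 5 degrees), then the shift along the world's x, y, z in units of 25 mm (1.0 is 25 mm), then the opening, from 0 (shut) to 1 (fully open). A call has 1 to 5 rows; each row is the pose to reach, as a shift and turn from the pose commanded when the call began; what a row does not reach only later rows make up. A row lasts 1/8 s, in which the tool goes at most 62.5 mm and 10.7 degrees, less where a joint would pass 70% of its speed; a pose out of reach is approached as far as the arm can. A call with a gripper value outside its range is refused whole. The fingers move at their own pace and stop on an object; FORCE is the grip in N (left out, the last holds). Time passes only in rows, so rows that repeat a pose let the fingers close. It gives the time, the measured TCP pose, the force and the opening at its end, in the units of the state.
- env.state(): the state, without advancing time (a new reading comes with each control period).
- grab_frame(name): name is "scene" or "top" or "wrist"; returns the picture (420x560x3 uint8, red, green, blue); there is no depth.
- camera_params(name): a dict with "K" (3x3 intrinsics, pixels), "dist" ([k1, k2, p1, p2, k3] as OpenCV has them; the pictures are not rectified), "rvec" (rotation vector, rad) and "tvec" (3), from world to camera coordinates, as OpenCV has them. Camera axes: x right, y down, z forward; pixel columns grow to the right and rows downward; lengths in mm; the calibration is good to about 2 mm. A picture is of the moment at which its call begins: read the wrist's pose just before it. camera_params takes no time and is no camera call; for the wrist camera it gives the pose at the moment of the call.
- env.job_done(): hands the job in, once; it reports no verdict.
Trained networks look in the newest picture that a camera, given by its name, has taken for a name from the list of things; names that differ only in an ending like _2 or _b are one class to them, and where a whole thing is asked for, a point or a joint stands for the part that bears it (a point fixed in the world has none). Each returns a list of dicts, best first, with "conf" (0 to 1); they miss things now and then, are a little off and sometimes report something else, mostly with a low value. They report only what shows in the picture. A call takes as long as a camera call. They do not tell look-alikes from the thing itself.
- spotter.look_for(query, camera): "box" ([left, top, width, height] in pixels, round what is visible of it).
- spotter.trace(query, camera): "region" (420x560 bool, what is visible of it) and "box" ([left, top, width, height] in pixels, round what is visible of it).
The state is a dict: "time_s": time; "qpos": joint angles; "qvel": joint speeds; "effort": joint torques, N m; "ee_pos": TCP position; "ee_rot": TCP orientation; "force": force on the tool from outside, world axes, zero at the start; "torque": the same for the moment, N m; "gripper_width": finger opening in mm.
Only numpy, scipy, OpenCV 4.12 (cv2) and the standard library are available. Lean on these libraries where they do the work, as an engineer would, in place of code of your own. Each camera call takes 0.05 s, during which the arm holds its last target. There are 200 camera calls.

### The job

Close up the butcher's seasoning corner with your fingertips only: push the narrow drawer fully shut with its two shakers still standing inside, and slide the steel cover of the ingredient box by its black upright tab until the open half with the garlic is fully covered. Leave the wide drawer standing open just as it is. Do not pick up anything, and do not disturb the other things on the table.

Things in the scene. Friction and masses are not known exactly. Their poses are not given: they have to be found in the camera images.
- narrow_front (a point): Front of the drawer of the 105 mm wide steel unit (fixed, 180 mm deep, 100 high, yaw within 0.12 rad). Point: middle of the front edge of its pull lip, a 4 mm strip 93 mm long, 91 mm above the table, 14 mm out from the flat front (8 to 94 mm high). Moves with the drawer. x: into the unit, the closing way; y: left along the front; z up. To be shut.
- narrow_drawer (a joint): How far the narrow drawer is open, m: 0 is fully home, at its stop (lip edge then 24 mm in front of the unit). Starts 0.055 to 0.09; slides with about 2 N of friction and stays where left. Drawer walls reach 57 mm above the table, its bottom lies at 16 mm.
- wide_front (a point): Front of the drawer of the 170 mm wide steel unit (fixed, 180 mm deep, 100 high, yaw within 0.12 rad). Point: middle of the front edge of its pull lip, a 4 mm strip 158 mm long, 91 mm above the table, 14 mm out from the flat front (8 to 94 mm high). Moves with the drawer. x: into the unit, the closing way; y: left along the front; z up. Leave it open as it is.
- tab (a point): Black upright tab on the steel cover: 60 mm (x), 8 mm thick (y), from 102 to 140 mm above the table. Point: on its centre line, 125 mm above the table. The box is steel, 180 (x) by 200 mm (y), fixed, yaw within 0.12 rad; guide rims on its front and back edges reach 106 mm, the tab stands 45 mm in front of its middle line. The cover closes along -y of this frame and opens along +y; z up.
- cover (a joint): How far the cover is open, m: 0 is fully closed, at its stop, over the open half of the box; up to 0.098. Starts 0.05 to 0.095; slides with about 2 N of friction and stays where left.
- shaker1: Shaker of glass with a steel cap, 33 mm across and 57 mm high, loose, standing upright in the narrow drawer, side by side with the other. Origin at the centre of its underside, z up through the cap.
- shaker2: Shaker of glass with a steel cap, 33 mm across and 57 mm high, loose, standing upright in the narrow drawer, side by side with the other. Origin at the centre of its underside, z up through the cap.
- jar: Closed jar, 48 mm across, 70 mm high, standing on the rear half of the narrow unit's top (its top 170 mm above the table). Origin under its centre. Leave alone.
- dish: Small steel dish, 70 mm across, 40 mm high, standing on the rear half of the wide unit's top. Origin under its centre. Leave alone.
- whetstone: Grey whetstone 55 x 110 x 24 mm lying in the wide drawer. Origin under its centre. Leave alone.
- bowl: Steel bowl 140 mm across, 60 mm high, on the table at the left. Origin under its centre. Leave alone.
- oil: Amber glass bottle 60 mm across, 130 mm high, on the table at the right. Origin under its centre. Leave alone.
- skimmer: Flat kitchen spatula, 250 mm long, lying on the table at the right. Origin on its underside. Leave alone.
Mind the look-alikes: they are no part of the job. What is shaped like the part that bears narrow_front but green is not meant.

How it is judged (in metres and radians):
At the end, for the whole second after the job is handed in: Narrow drawer and cover each within 6 mm of fully shut; both shakers upright (within 0.3 rad), at rest on the bottom of the narrow drawer; wide drawer within 10 mm of where it stood; jar, dish, whetstone, bowl, bottle and spatula within 30 mm of where they stood (value of joint each of narrow_drawer, cover below 0.006 m and distance of wide_front from where it was at the start of the episode below 0.01 m and angle between each of shaker1, shaker2's own z axis and vertical below 0.3 rad and linear speed of each of shaker1, shaker2 below 0.03 m/s and x of shaker1 in the frame of narrow_front between 0.02 and 0.18 m and height (world z) of each of shaker1, shaker2 below 0.03 m and x of shaker2 in the frame of narrow_front between 0.02 and 0.18 m and distance of each of jar, dish, bowl, oil, skimmer, whetstone from where it was at the start of the episode below 0.03 m); the robot touches nothing.
It fails at once if a shaker is lifted off the drawer's bottom (by more than 20 mm) or knocked over (height (world z) of any of shaker1, shaker2 above 0.036 m or angle between any of shaker1, shaker2's own z axis and vertical above 0.7 rad).
It fails at once if another thing is picked up (by more than 30 mm) or shoved more than 50 mm (distance of any of jar, dish, bowl, oil, skimmer, whetstone from where it was at the start of the episode above 0.05 m or height (world z) of any of jar, dish above 0.13 m or height (world z) of any of bowl, oil, skimmer above 0.03 m or height (world z) of whetstone above 0.046 m).
It fails at once if the wide drawer is moved by more than 15 mm (distance of wide_front from where it was at the start of the episode above 0.015 m).
It also fails if it takes over 42 s, if anything falls off the work surface, if the arm or the gripper's body presses on something with over 40 N, if the wrist force passes 120 N, or if a joint passes its speed limit or range.

## Working session

There is one attempt and no reset: what is moved stays moved. The work goes in short steps, Python scripts to look and compute and a shell command to move; the robot and the scene stay as the last step left them, time stands still between calls to the robot, and variables do not carry over. Pictures are saved under pics/ and viewed, about 8 in all and at most 12, crops included, and the job is handed in when it is done.

```bash
mkdir -p pics; cat > h.py <<'E'
import numpy as np, cv2
from workcell import env, grab_frame, camera_params, spotter
def ray(cam,uv,z):
    p=camera_params(cam); K=np.array(p["K"],float); d=np.array(p["dist"],float)
    R=cv2.Rodrigues(np.array(p["rvec"],float))[0]; t=np.array(p["tvec"],float).ravel()
    n=cv2.undistortPoints(np.array(uv,float).reshape(-1,1,2),K,d).reshape(-1,2)
    r=np.c_[n,np.ones(len(n))]@R; c=-R.T@t
    return c+r*((z-c[2])/r[:,2])[:,None]
def proj(cam,P):
    p=camera_params(cam)
    return cv2.projectPoints(np.array(P,float).reshape(-1,1,3),np.array(p["rvec"],float),np.array(p["tvec"],float),np.array(p["K"],float),np.array(p["dist"],float))[0].reshape(-1,2)
def save(cam,name,crop=None,s=1):
    im=grab_frame(cam)
    o=im
    if crop: x,y,w,h=crop; o=im[y:y+h,x:x+w]
    o=cv2.resize(o,None,fx=s,fy=s,interpolation=cv2.INTER_CUBIC)
    cv2.imwrite('pics/'+name+'.png',o[:,:,::-1]); return im
E
python3 - <<'E'
from h import *
save("top","top1",s=1.4); save("scene","scene1",s=1.4)
for q in ["narrow_front","wide_front","tab","cover","shaker1","jar","oil"]:
    for c in ["top","scene"]:
        print(q,c,[(round(d["conf"],2),np.round(d["box"]).tolist()) for d in spotter.look_for(q,c)][:4])
print(env.state()); 
for c in ["top","scene"]:
    p=camera_params(c);R=cv2.Rodrigues(np.array(p["rvec"],float))[0];print(c,-R.T@np.array(p["tvec"]).ravel())
E
```

```text
narrow_front top [(0.8, [164.0, 259.0, 38.0, 23.0]), (0.77, [341.0, 320.0, 46.0, 15.0])]
narrow_front scene [(0.97, [274.0, 191.0, 36.0, 44.0]), (0.67, [368.0, 183.0, 28.0, 21.0])]
wide_front top [(0.55, [330.0, 203.0, 59.0, 41.0]), (0.25, [253.0, 195.0, 39.0, 44.0])]
wide_front scene [(0.85, [204.0, 163.0, 45.0, 49.0])]
tab top [(0.97, [175.0, 131.0, 36.0, 54.0])]
tab scene [(0.85, [318.0, 246.0, 52.0, 61.0])]
cover top [(0.56, [176.0, 132.0, 33.0, 53.0]), (0.22, [338.0, 205.0, 40.0, 19.0])]
cover scene [(0.76, [319.0, 250.0, 49.0, 57.0]), (0.64, [138.0, 169.0, 21.0, 33.0])]
shaker1 top [(0.69, [278.0, 196.0, 10.0, 17.0]), (0.66, [264.0, 197.0, 12.0, 14.0])]
shaker1 scene []
jar top [(0.61, [276.0, 137.0, 13.0, 17.0])]
jar scene [(0.55, [249.0, 229.0, 14.0, 26.0])]
oil top [(0.71, [423.0, 187.0, 29.0, 20.0])]
oil scene [(0.57, [139.0, 168.0, 22.0, 36.0])]
{'time_s': 0.8, 'qpos': array([-6.91585100e+01,  1.83103468e+01,  8.96392979e+01, -1.03903826e-03,
        7.20444666e+01, -1.14705152e+00]), 'qvel': array([-0.10737963, -0.05161461,  0.02476744, -0.12001073,  0.08414294,
       -0.04518609]), 'effort': array([ 9.30256247e-04, -4.12301302e+01, -2.32220864e+01,  7.27216434e-02,
        3.77006514e-02,  4.38007390e-06]), 'ee_pos': array([ 215.28017274, -533.18843256,  213.98948786]), 'ee_rot': array([1.79994132e+02, 1.10615086e-03, 2.19888617e+01]), 'force': array([-0.25607149, -0.87283696,  0.03383743]), 'torque': array([-0.01320828, -0.02145533, -0.00130501]), 'gripper_width': 91.01039580156186}
top [ 266.95502059  -13.47344582 1211.69451254]
scene [1164.72419917  348.5077834  1052.34462861]
```

View pics/top1.png

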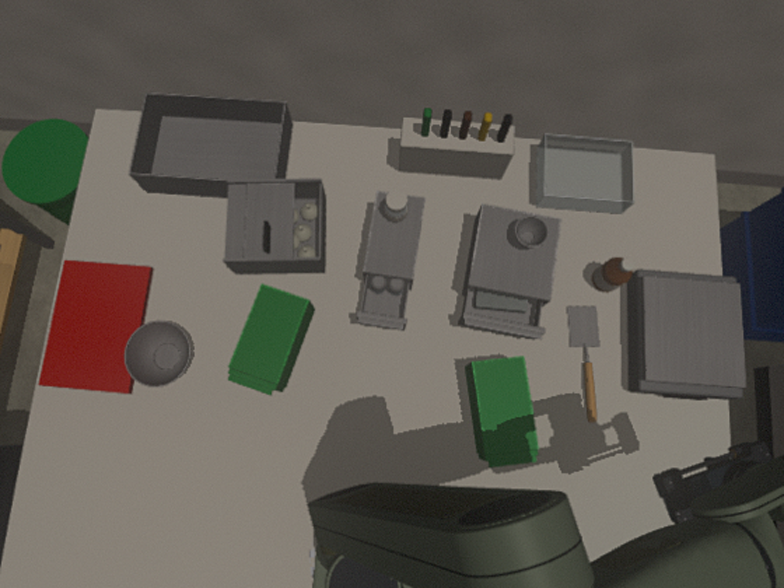

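View pics/scene1.png

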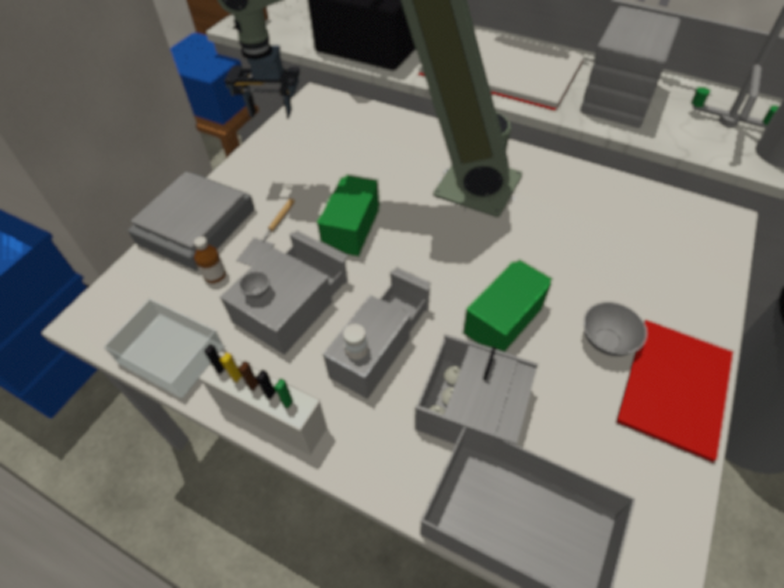

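The narrow unit stands mid-table, with its lip at about (382,324) in the 1.4x picture. The tab is at (266,237), with the garlic to its right (-y). I'll zoom in on both for exact pixels.

```bash
python3 - <<'E'
from h import *
save("top","top2",crop=(155,120,155,120),s=5.1)
E
```

```text
(no output)
```

View pics/top2.png

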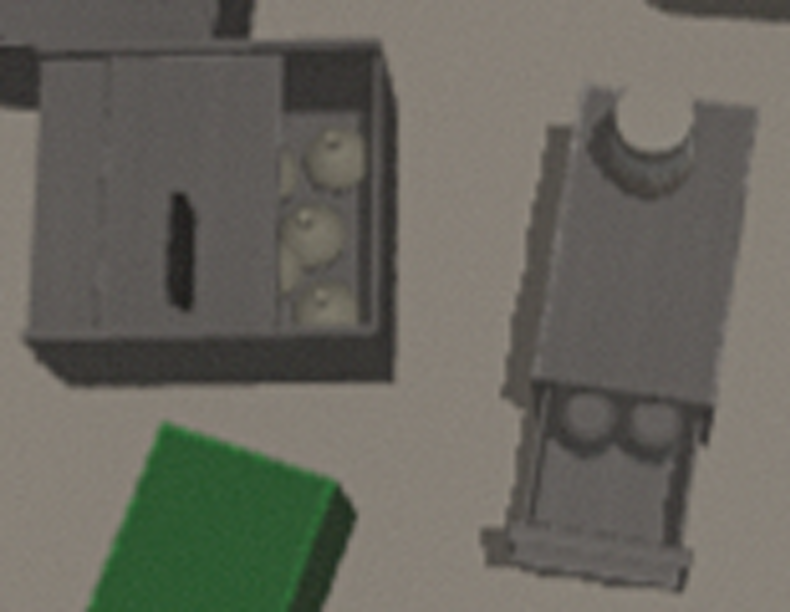

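The drawer lip runs (505,550)–(688,585) in the crop. The unit's top front edge runs (533,380)–(717,405). The tab spans (180,195)–(180,308) and the cover's edge is at column 282. Both shakers stand at the back of the open part.

```bash
python3 - <<'E'
from h import *
def c(pts,z): 
    r=ray("top",[[155+x/5.1-.4,120+y/5.1-.4] for x,y in pts],z); print(z,np.round(r[:,:2],0).tolist()); return r
u=c([(533,380),(717,405),(585,88),(757,105)],100)
l=c([(505,528),(692,552),(508,553),(687,590)],91)
for a,b in [(2,0),(3,1)]:
    d=u[a]-u[b]; print("yaw",np.degrees(np.arctan2(d[1],d[0])),np.linalg.norm(d))
d=u[0]-u[1]; print("front", np.degrees(np.arctan2(-d[0],d[1])),np.linalg.norm(d))
c([(178,193),(183,308),(168,240),(193,240)],140)
b=c([(25,337),(380,330),(380,42),(40,55)],106)
c([(282,55),(278,325)],100)
for a,e in [(1,0),(2,3)]:
    d=b[e]-b[a]; print("box", np.degrees(np.arctan2(-d[0],d[1])),np.linalg.norm(d))
E
```

```text
100 [[561.0, 53.0], [555.0, -51.0], [738.0, 38.0], [736.0, -62.0]]
91 [[477.0, 61.0], [472.0, -43.0], [463.0, 59.0], [451.0, -42.0]]
yaw -4.673271048219608 177.7720113554008
yaw -3.4435422025153124 181.16200302224004
front -3.3853677982809143 103.9840070334856
140 [[641.0, 256.0], [576.0, 245.0], [614.0, 258.0], [615.0, 244.0]]
106 [[562.0, 340.0], [581.0, 141.0], [755.0, 159.0], [732.0, 356.0]]
100 [[745.0, 217.0], [581.0, 199.0]]
box 5.71165859598609 200.08097941422065
box 6.731484910753712 198.27419010201436
```

```bash
python3 -m jog '0 0 -0.6 0.74 2.18 0 0; 0 0 -1.2 1.48 4.36 0 0; 0 0 -1.8 2.2 6.5 0 0; 0 0 -2.4 3 8.7 0 0; 0 0 -3 3.7 10.9 0 0'; python3 -m jog '0 0 -0.6 0.74 2.18 0 0; 0 0 -1.2 1.48 4.36 0 0; 0 0 -1.8 2.2 6.5 0 0; 0 0 -2.2 3 8.7 0 0; 0 0 -2.2 3.7 10.8 0 0'; python3 -m jog '0 0 0 0 0 0 0;0 0 0 0 0 0 0; 0 0 0 0 0 0 0'
```

```text
time_s: 1.48
ee_pos: [308.3, -259.0, 214.2]
ee_rot: [180.0, -0.1, 6.9]
force: [0.1, -0.3, 0.4]
gripper_width: 44.2
time_s: 2.1
ee_pos: [400.9, 11.2, 214.4]
ee_rot: [180.0, -0.1, -4.0]
force: [0.6, -0.0, 0.2]
gripper_width: 0.2
time_s: 2.48
ee_pos: [399.9, 8.1, 214.0]
ee_rot: [180.0, 0.0, -4.1]
force: [0.3, -0.2, -0.0]
gripper_width: 0.4
```

```bash
python3 -m jog '0 0 0 0 0 -2 0; 0 0 0 0 0 -4 0; 0 0 0 0 0 -5.6 0; 0 0 0 0 0 -5.6 0; 0 0 0 0 0 -5.6 0'; python3 -m jog '0 0 0 0.4 0 0 0; 0 0 0 0.8 0 0 0; 0 0 0 1.1 0 0 0; 0 0 0 1.3 0 0 0; 0 0 0 1.5 0 0 0'; python3 - <<'E'
from h import *
save("top","top3",crop=(155,120,155,160),s=3.7)
print(env.state()["ee_pos"])
E
```

```text
time_s: 3.1
ee_pos: [401.5, 8.6, 75.2]
ee_rot: [-180.0, -0.1, -4.1]
force: [-0.2, 0.7, 0.5]
gripper_width: 0.7
time_s: 3.72
ee_pos: [437.9, 9.4, 73.9]
ee_rot: [180.0, 0.0, -4.0]
force: [-4.5, -0.1, 1.7]
gripper_width: 0.6
[438.36763822   9.35902181  73.87399414]
```

View pics/top3.png

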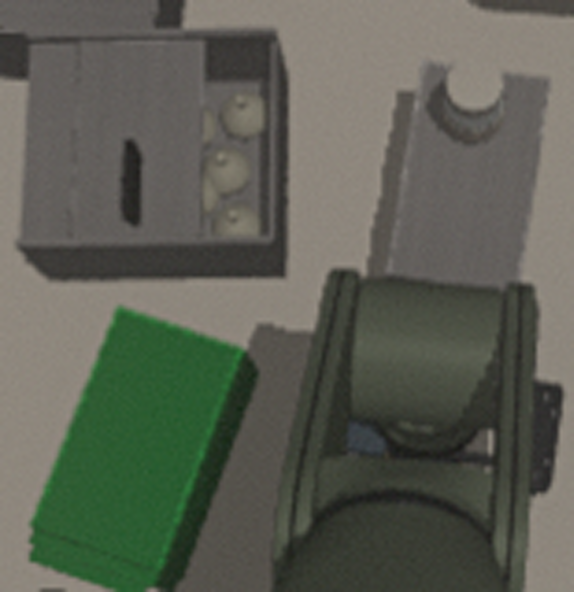

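The arm hides the drawer in this picture. The wrist force (-4.5 N) shows contact with the lip, so I'll push gently along the drawer's axis.

```bash
python3 -m jog '0 0 0 0.3 -0.02 0 0; 0 0 0 0.6 -0.04 0 0; 0 0 0 0.9 -0.06 0 0; 0 0 0 1.2 -0.08 0 0; 0 0 0 1.5 -0.1 0 0';python3 -m jog '0 0 0 0.3 -0.02 0 0; 0 0 0 0.55 -0.04 0 0; 0 0 0 0.8 -0.06 0 0; 0 0 0 1 -0.08 0 0; 0 0 0 1.2 -0.1 0 0'
```

```text
time_s: 4.4
ee_pos: [475.6, 6.6, 73.7]
ee_rot: [180.0, 0.0, -4.0]
force: [-2.3, -0.7, -1.5]
gripper_width: 0.4
time_s: 5.03
ee_pos: [505.6, 4.5, 74.0]
ee_rot: [-180.0, 0.0, -4.0]
force: [-3.0, 1.4, -1.3]
gripper_width: 0.8
```

```bash
python3 -m jog '0 0 0 0.12 -0.01 0 0; 0 0 0 0.24 -0.02 0 0; 0 0 0 0.36 -0.03 0 0; 0 0 0 0.48 -0.04 0 0; 0 0 0 0.48 -0.04 0 0'; python3 -m jog '0 0 0 0.1 -0.01 0 0; 0 0 0 0.2 -0.02 0 0; 0 0 0 0.3 -0.02 0 0; 0 0 0 0.3 -0.02 0 0'
```

```text
time_s: 5.65
ee_pos: [518.1, 3.2, 74.2]
ee_rot: [180.0, -0.1, -4.0]
force: [-0.9, 0.9, -0.5]
gripper_width: 0.4
time_s: 6.15
ee_pos: [518.2, 3.1, 74.0]
ee_rot: [180.0, 0.8, -4.0]
force: [-17.3, 1.8, 13.6]
gripper_width: 0.5
```

Drawer at its stop: the TCP holds at 518 mm with 17 N, where the estimate put it. I'll back off, rise and go to the +y side of the tab.

```bash
python3 -m jog '0 0 0 -0.6 0 0 0; 0 0 0 -1.4 0.1 0 0; 0 0 0 -2.2 0.1 0 0; 0 0 0 -2.2 0.1 2.2 0; 0 0 0 -2.2 0.1 4.4 0'; python3 -m jog '0 0 0 0 0 1.1 0; 0 0 0.5 0.6 2 1.1 0; 0 0 1 1.8 4 1.1 0; 0 0 1.5 3 6 1.1 0; 0 0 2 4 8 1.1 0'; python3 -m jog '0 0 0 0 0 0 0; 0 0 0 0 0 0 0'; python3 - <<'E'
from h import *
save("top","top4",crop=(155,120,155,160),s=3.7)
print(env.state()["ee_pos"],env.state()["ee_rot"])
E
```

```text
time_s: 6.78
ee_pos: [470.1, 5.0, 185.4]
ee_rot: [180.0, -0.1, -4.0]
force: [0.9, -0.4, 0.5]
gripper_width: 0.5
time_s: 7.4
ee_pos: [571.8, 206.9, 211.9]
ee_rot: [180.0, -0.2, 6.1]
force: [1.3, -0.0, 0.1]
gripper_width: 0.6
time_s: 7.65
ee_pos: [569.8, 204.9, 211.3]
ee_rot: [179.9, -0.0, 6.0]
force: [-0.5, -0.2, 0.4]
gripper_width: 0.5
[569.64074877 204.37307371 211.55549951] [ 1.79960029e+02 -2.11971679e-02  5.94905340e+00]
```

View pics/top4.png

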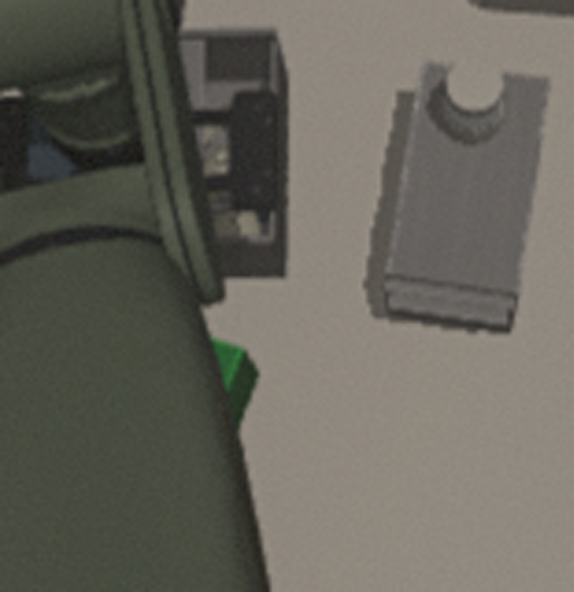

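The drawer front now sits flush against the unit, with only the lip showing at (450,297). Next is the tab.

```bash
python3 -m jog '0 0 0 0.7 1.7 0 0; 0 0 0 1.4 3.4 0 0; 0 0 0 1.4 3.4 0 0; 0 0 0 1.4 3.4 -2 0; 0 0 0 1.4 3.4 -3 0'; python3 -m jog '0 0 0 0 0 -0.5 0; 0 0 0 0 0 -0.9 0; 0 0 0 0 0 -0.9 0'; python3 -m jog '0 0 0 0.02 -0.2 0 0; 0 0 0 0.05 -0.4 0 0; 0 0 0 0.07 -0.6 0 0; 0 0 0 0.1 -0.8 0 0; 0 0 0 0.1 -0.9 0 0'
```

```text
time_s: 8.32
ee_pos: [603.3, 287.6, 134.6]
ee_rot: [179.9, 0.2, 5.9]
force: [0.1, 0.5, 0.2]
gripper_width: 0.5
time_s: 8.7
ee_pos: [604.9, 289.8, 114.3]
ee_rot: [180.0, -0.0, 6.0]
force: [0.1, 0.1, 0.6]
gripper_width: 0.4
time_s: 9.32
ee_pos: [607.6, 268.1, 114.2]
ee_rot: [-179.9, -0.0, 6.0]
force: [0.8, 2.7, 0.4]
gripper_width: 0.1
```

```bash
python3 -m jog '0 0 0 0.03 -0.3 0 0; 0 0 0 0.06 -0.6 0 0; 0 0 0 0.09 -0.9 0 0; 0 0 0 0.12 -1.15 0 0; 0 0 0 0.15 -1.4 0 0'; python3 -m jog '0 0 0 0.02 -0.15 0 0; 0 0 0 0.03 -0.3 0 0; 0 0 0 0.05 -0.45 0 0; 0 0 0 0.06 -0.6 0 0; 0 0 0 0.06 -0.6 0 0'
```

```text
time_s: 9.95
ee_pos: [611.0, 232.4, 114.1]
ee_rot: [180.0, 0.0, 6.0]
force: [0.0, 2.1, 1.7]
gripper_width: 0.4
time_s: 10.58
ee_pos: [612.6, 217.2, 113.8]
ee_rot: [179.9, 0.0, 6.0]
force: [0.1, 0.5, 0.9]
gripper_width: 0.3
```

```bash
python3 -m jog '0 0 0 0.01 -0.12 0 0; 0 0 0 0.03 -0.24 0 0; 0 0 0 0.04 -0.36 0 0; 0 0 0 0.05 -0.48 0 0; 0 0 0 0.05 -0.48 0 0'
```

```text
time_s: 11.2
ee_pos: [613.0, 213.5, 114.0]
ee_rot: [-179.2, -0.0, 5.9]
force: [-2.8, 22.2, -2.1]
gripper_width: 0.1
```

The cover is at its stop: 22 N with the TCP held at y = 213, as predicted. I'll retract and check.

```bash
python3 -m jog '0 0 0 -0.05 0.6 0 0; 0 0 0 -0.15 1.3 0 0; 0 0 0 -0.15 1.3 1.5 0; 0 0 0 -0.15 1.3 3 0; 0 0 0 -0.15 1.3 4 0'; python3 -m jog '0 0 0 -2 1 0 0; 0 0 0 -4 2 0 0; 0 0 0 -6 3 0 0; 0 0 0 -8 4 0 0; 0 0 0 -8 4 0 0'; python3 - <<'E'
from h import *
a=save("top","top5",s=1.4); b=grab_frame("scene")
cv2.imwrite('pics/s5.png',cv2.resize(b[130:270,90:400],None,fx=2.5,fy=2.5,interpolation=cv2.INTER_CUBIC)[:,:,::-1])
print(env.state()["ee_pos"],env.state()["force"])
E
```

```text
time_s: 11.82
ee_pos: [610.6, 238.4, 215.9]
ee_rot: [180.0, -0.1, 6.0]
force: [0.1, -0.1, -0.4]
gripper_width: 0.6
time_s: 12.45
ee_pos: [407.2, 339.3, 214.3]
ee_rot: [180.0, 0.0, 6.2]
force: [0.9, -0.3, -1.2]
gripper_width: 0.3
[410.19098759 338.45692324 214.22956141] [ 0.61019625 -0.28158905 -0.55750824]
```

View pics/top5.png

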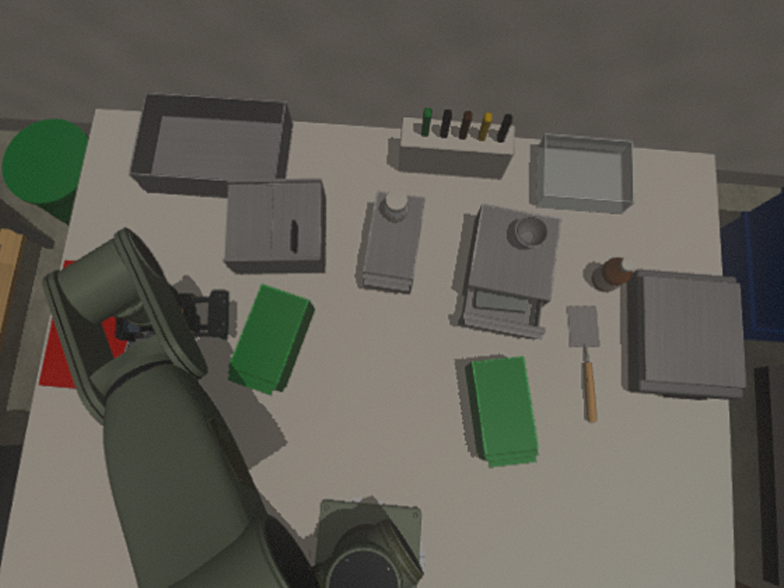

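View pics/s5.png

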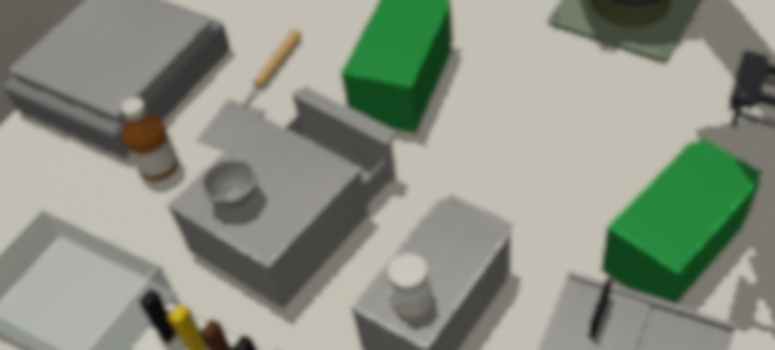

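Both are shut, and nothing else in view has moved. The gripper is clear of everything, so I'm handing in.

```bash
python3 -c "
from workcell import env
print(env.job_done(), env.state()['time_s'])"
```

```text
the job is handed in; nothing more can be done
the job is handed in; nothing more can be done
```

The narrow drawer and the ingredient box cover are both shut, and I've handed the job in at about 12.6 s of robot time. I used only the closed fingertips and picked nothing up.

- **Narrow drawer:** I pushed its lip at about 60 mm/s until it stopped, with 17 N at the TCP position I had predicted. The final pictures show its front flush with the unit.
- **Cover:** I pushed the tab until it stopped, with 22 N, also where predicted. The final top picture shows the garlic fully covered.
- **Everything else:** The wide drawer, whetstone, dish, jar, bottle and spatula look unmoved in the final top picture. The wrist force was near zero once I had backed off.

Two things I could not check by sight:
- **Shakers:** they are hidden inside the shut drawer. The slow push and the lack of any force jump suggest they are still standing.
- **Bowl:** the arm hid it in the last top picture. I kept the TCP at about 214 mm there, well above its 60 mm height, and felt no contact.

None of the checks failed or disagreed.

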